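# Set the dish reader's light and hold its cam lever at full lift

## Task

First turn the knob of the grey light box so that its red pointer clicks in at the green dot. Then swing up the red-balled cam lever on the side of the white dish reader to the point where the stage and its glass dish stand highest, not short of it and not past it, and keep holding the lever there: it springs back by itself, so the program finishes while still holding it. The dish must stay on its stage, and the other glassware stays where it stands.

Things in the scene. Friction and masses are not known exactly. Their poses are not given: they have to be found in the camera images.
- reader: White dish reader, fixed. Origin on the bench under the stage centre, z up; yaw within 0.3 rad. Base 150 (x) by 140 (y), 60 high (mm). A column 60 by 30, 150 high, at y = +70 to +100 carries a black viewing ring (diameter 92, bore 68) over the stage, 126 to 150 above the bench. Cam lever on the -y side. It may stand to the robot's left or right
- cam_lever (a joint): Lever angle, rad. 0: down at its stop, level along the reader's -x (towards the robot); grows as the ball end swings up (pi/2 straight up); stop at 1.7. The stage is highest at 1.25 (lever 72 degrees above level, steel cam lobe straight up) and sinks again beyond (near the top by 16 mm x angle error squared). A spring drives it back to 0 (2 to 4 N at the ball); it never locks
- lever_handle: The lever as gripped or pushed: a 10 mm thick steel rod with a red ball of 28 mm diameter at its end. Origin on the axle at the rod; the rod runs along its own -x, ball centre at x = -110 mm. It swings in a vertical plane parallel to the reader's x axis at the reader's y = -117 mm, 47 mm clear of the side of the base
- lever_ball (a point): Centre of the red ball: reader frame (-110, -117, 70) mm when the lever is down, about (-35, -117, 174) mm at full lift
- lever_axle (a point): Point on the lever's axle in the plane of the rod, reader frame (0, -117, 70) mm; does not move
- lift_stage (a joint): Lift of the stage, m: 0 down, 0.020 highest; driven only by the cam
- stage_top (a point): Centre of the top face of the round aluminium stage (diameter 104 mm), 75 mm above the bench when down; four short black pins keep the dish centred
- dish: Glass dish with an orange sample, diameter 84, height 14 mm, 60 g, loose on the stage. Origin at the centre of its underside
- light_box: Grey light box, fixed, on the side where the reader is not; 120 by 120 mm, 60 high. Origin under its centre, z up; yaw within 0.3 rad. Black dial on top with four dots 41 mm from the centre, on the side away from the robot: white, yellow, green, blue, clockwise from above, at 0.9, 0.3, -0.3, -0.9 rad counterclockwise from the box's +x
- selector (a joint): Knob angle, rad, growing clockwise from above: 0 = white dot, 0.6 = yellow, 1.2 = green (the one wanted), 1.8 = blue. It clicks into these four positions: let go, it snaps to the nearest (up to about 0.09 N m to turn out of a position). Starts at white or yellow
- selector_grip (a point): On the knob's vertical axis, 85 mm above the bench, the height to grip. The white knob is a bar 50 mm long, 11 thick, from 67 to 95 mm above the bench, on a disc of 52 mm diameter. The point's x axis runs along the bar to the pointer end (red line on that half)
- beaker: Glass beaker, 66 mm diameter, 90 high; bystander, loose, origin under its centre
- reagent: Amber glass jar with a blue lid, 60 mm diameter, about 110 high; bystander, loose, origin under its centre
- spare_dish: Glass dish with a green sample, diameter 84, height 14 mm; bystander, loose, on the bench, origin under its centre
Things that resemble listed ones, but are neither listed nor needed, are in the scene too. Several things have the shape of the light_box; the one meant has the colours described above.

How it is judged (in metres and radians):
On the way, in this order (a step that is already met when the one before it is completed fails the run):
1. the knob points at the green dot while the lever is still down (value of joint selector between 1.08 and 1.32 rad and value of joint lift_stage below 0.004 m), for 0.3 s.
2. the robot holds the lever with the stage at full lift (value of joint lift_stage above 0.019 m and value of joint cam_lever between 1.1 and 1.4 rad and contact force between any of the fingers, the arm and lever_handle above 0.5 N), for 0.3 s.
At the end, for the whole second after the job is handed in: Knob within 0.12 rad of the green position; lever within 0.15 rad of 1.25 with the stage lifted more than 19 of its 20 mm, the robot still pressing or gripping the lever with more than 0.5 N; the dish flat on the stage within 12 mm of its centre; all this through the last second (all of step 2 and value of joint selector between 1.08 and 1.32 rad and distance between dish and stage_top below 0.012 m and angle between dish's own z axis and vertical below 0.1 rad); the arm keeps its last pose, push and grip.
It fails at once if the dish is knocked off its place on the stage (horizontal distance between dish and stage_top above 0.02 m or angle between dish's own z axis and vertical above 0.35 rad).
It fails at once if the other glassware is disturbed (distance of any of beaker, reagent, spare_dish from where it was at the start of the episode above 0.02 m).
It also fails if it takes over 51 s, if anything falls off the work surface, if the arm or the gripper's body presses on something with over 40 N, if the wrist force passes 120 N, or if a joint passes its speed limit or range.

## Robot

A 6-joint arm with a two-finger parallel gripper is mounted at the origin on the work surface. World frame = base frame: x ahead of the robot, y to its left, z up, the work surface at z = 0. Lengths are in m, angles in degrees, forces in N, time in s.
With the tool pointing down it reaches from about 0.35 to 0.875 m from the base axis. Payload 4.2 kg.
Tool frame: the origin (TCP) lies on the centre line of the jaws, within the pads' length; the fingertips stand 19 mm ahead of it and the grasp point (between the pads) is the TCP; x points along the fingers, y is the direction in which the jaws open and shut, and the axes are right-handed (so a half turn about x gives the same grasp; the last joint's range is limited). The gripper opens to 87 mm and grips with 3 to 60 N. Pads are 19 mm wide; open, the fingers measure 117 mm over their backs; the gripper's body (75 mm by 190 mm) begins 51 mm behind the grasp point.
Start: joints at [85.061, 22.042, 0.453, 0, -68.411, -14.817], TCP at [0.211, 0.588, 0.242] pointing down, gripper open.
Joint ranges: [-179.83, 179.83], [-69.29, 118.12], [-61.27, 80.66], [-181.25, 117.63], [-171.15, -9.14], [-177.46, 177.46]. Speed limits (degrees/s): [159.86, 159.86, 180, 180, 180, 180].

## Interface

Orientations are given as a 3x3 rotation matrix whose columns are the frame's x, y, z axes.
In Python, from station import r, viewer, job, spotter gives the robot as it stands.
- The arm moves only by the tool play_rows, never from a script. Its argument "commands" is a list of rows, each an object of numbers: "fingers": the gripper command: -1 is fully open, 1 is shut, values between are in proportion; "tx", "ty", "tz": the shift along the tool's x, y, z normalised to -1 to 1, where 1 is 750 mm; "ax", "ay", "az": the turn, a rotation vector about the tool's x, y, z normalised to -1 to 1, where 1 is pi rad. In form: [{"fingers": .., "tx": .., "ty": .., "tz": .., "ax": .., "ay": .., "az": ..}, ...]. A call has 1 to 5 rows; each row is the pose to reach, as a shift and turn from the pose commanded when the call began, along the tool's axes at that moment, turning the shorter way round; what a row does not reach only later rows make up. A row lasts 1/12 s, in which the tool goes at most 41.7 mm and 7.16 degrees, less where a joint would pass 70% of its speed; a pose out of reach is approached as far as the arm can. A call with a number of a shift or a turn outside -1 to 1 is refused whole. A call with a gripper value outside its range is refused whole. The fingers move at their own pace and stop on an object; the grip force is fixed at half the most. Time passes only in rows, so rows that repeat a pose let the fingers close. It gives the time, the measured TCP pose, the force and the opening at its end, in the units of the state.
- r.sense(): the state, without advancing time (a new reading comes with each control period).
- viewer.capture(name): name is "scene" or "side" or "wrist"; returns a dict with "image" (480x640x3 uint8, red, green, blue), "fx", "fy", "cx", "cy" (pixels), "R" (3x3) and "t" (3): a world point X has camera coordinates R X + t; the wrist camera has in their place "mount" (4x4, takes a point from camera to tool coordinates, whose origin is the TCP and whose axes are the tool frame's). Camera axes: x right, y down, z forward; pixel columns grow to the right and rows downward; lengths in m; the calibration is good to about 2 mm. A picture is of the moment at which its call begins: read the wrist's pose just before it. There is no depth.
- job.finish_job(): hands the job in, once; it reports no verdict.
Trained networks look in a picture, given as the dict that the camera call returned (one of the last four; its "shot" number tells which), for a name from the list of things; names that differ only in an ending like _2 or _b are one class to them, and where a whole thing is asked for, a point or a joint stands for the part that bears it (a point fixed in the world has none). Each returns a list of dicts, best first, with "score" (0 to 1); they miss things now and then, are a little off and sometimes report something else, mostly with a low value. They report only what shows in the picture. A call takes as long as a camera call. They do not tell look-alikes from the thing itself.
- spotter.find_in(name, picture): "uv" ([column, row] in pixels, amid what is visible of it).
- spotter.silhouettes(name, picture): "region" (480x640 bool, what is visible of it) and "uv" ([column, row] in pixels, amid what is visible of it).
The state is a dict: "time_s": time; "joints": joint angles; "joint_velocities": joint speeds; "effort": joint torques, N m; "tcp_pos": TCP position; "ee_rot": TCP orientation; "wrist_force": force on the tool from outside, world axes, zero at the start; "moment": the same for the moment, N m; "gripper_width": opening from 0.0 (shut) to 1.0 (fully open).
Only numpy, scipy, OpenCV 4.12 (cv2) and the standard library are available. Lean on these libraries where they do the work, as an engineer would, in place of code of your own. Each camera call takes 0.05 s, during which the arm holds its last target. There are 200 camera calls.

## Working session

There is one attempt and no reset: what is moved stays moved. The work goes in short steps, Python scripts to look and compute and a tool call to move; the robot and the scene stay as the last step left them, time stands still between calls to the robot, and variables do not carry over. Pictures are saved under pics/ and viewed, about 8 in all and at most 12, crops included, and the job is handed in when it is done.

Besides the shell and the picture viewer there is one more tool, called after "Request:" as name(argument=value, ...) on one line, values as JSON. play_rows: Moves the arm, as the interface text tells. Its arguments: {"type":"object","properties":{"commands":{"type":"array"}},"required":["commands"]}

```bash
mkdir -p pics; ls; cat > h.py <<'E'
import numpy as np,cv2
from station import r,viewer,job,spotter
def cap(n,fn=None):
    s=r.sense();p=viewer.capture(n)
    if n=='wrist':
        M=np.array(p['mount']);R=np.array(s['ee_rot']);t=np.array(s['tcp_pos'])
        p['C']=R@M[:3,3]+t;p['W']=R@M[:3,:3]
    else:
        R=np.array(p['R']);p['W']=R.T;p['C']=-R.T@np.array(p['t'])
    if fn: cv2.imwrite('pics/'+fn,cv2.cvtColor(p['image'],cv2.COLOR_RGB2BGR))
    return p
def ray(p,uv):
    d=p['W']@np.array([(uv[0]-p['cx'])/p['fx'],(uv[1]-p['cy'])/p['fy'],1]);return p['C'],d/np.linalg.norm(d)
def atz(p,uv,z):
    c,d=ray(p,uv);return c+d*(z-c[2])/d[2]
def tri(*pu):
    A=np.zeros((3,3));b=np.zeros(3)
    for p,uv in pu:
        c,d=ray(p,uv);P=np.eye(3)-np.outer(d,d);A+=P;b+=P@c
    return np.linalg.solve(A,b)
def proj(p,X):
    c=p['W'].T@(np.array(X)-p['C']);return np.array([p['fx']*c[0]/c[2]+p['cx'],p['fy']*c[1]/c[2]+p['cy']])
E
python3 - <<'E'
from h import *
np.set_printoptions(precision=4,suppress=True)
a=cap('scene','scene.png');b=cap('side','side.png')
print(a['C'],b['C'])
for n in ['reader','lever_ball','lever_handle','dish','light_box','selector_grip','beaker','reagent','spare_dish']:
    for nm,p in(('sc',a),('si',b)):
        try: print(n,nm,[(np.round(d['uv']).tolist(),round(d['score'],2)) for d in spotter.find_in(n,p)[:4]])
        except Exception as e: print(n,nm,e)
im=np.vstack([cv2.imread('pics/scene.png'),cv2.imread('pics/side.png')])
E
```

```text
pics
[1.3184 0.1816 0.9549] [0.2812 0.7106 0.8126]
reader sc [([376.0, 269.0], 0.82)]
reader si [([264.0, 298.0], 0.78), ([241.0, 230.0], 0.48)]
lever_ball sc [([332.0, 249.0], 0.64)]
lever_ball si [([304.0, 257.0], 0.54)]
lever_handle sc [([334.0, 247.0], 0.7)]
lever_handle si [([299.0, 254.0], 0.71), ([271.0, 286.0], 0.35)]
dish sc [([373.0, 265.0], 0.66)]
dish si [([272.0, 285.0], 0.84)]
light_box sc [([176.0, 230.0], 0.94), ([375.0, 212.0], 0.89), ([258.0, 236.0], 0.85)]
light_box si [([368.0, 324.0], 0.82), ([347.0, 219.0], 0.67)]
selector_grip sc [([168.0, 222.0], 0.7), ([372.0, 199.0], 0.66), ([258.0, 226.0], 0.59), ([332.0, 252.0], 0.55)]
selector_grip si [([373.0, 312.0], 0.82), ([350.0, 204.0], 0.62), ([363.0, 159.0], 0.62), ([265.0, 300.0], 0.19)]
beaker sc [([301.0, 307.0], 0.85)]
beaker si [([244.0, 230.0], 0.68)]
reagent sc [([245.0, 293.0], 0.74)]
reagent si [([272.0, 197.0], 0.74), ([299.0, 256.0], 0.45)]
spare_dish sc [([481.0, 276.0], 0.88), ([244.0, 293.0], 0.4)]
spare_dish si [([235.0, 437.0], 0.84)]
```

View pics/scene.png

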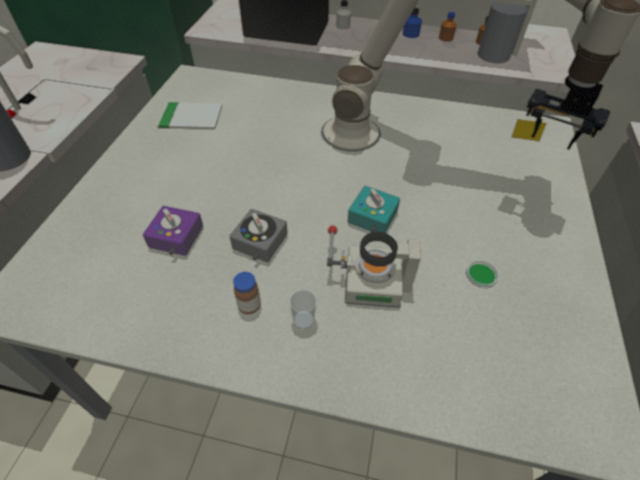

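View pics/side.png

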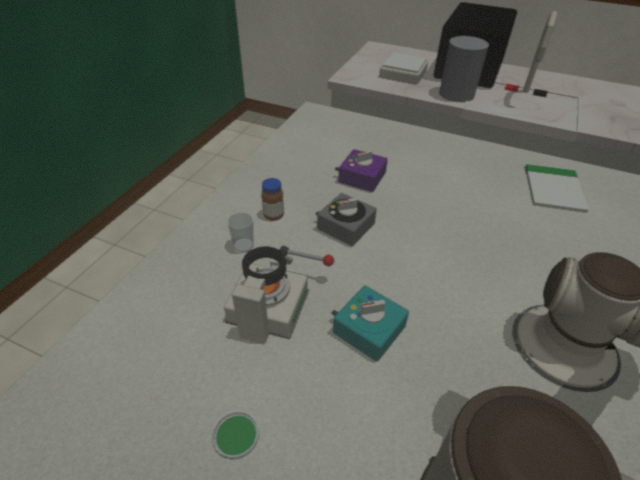

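Scene: candidates for light_box are purple (172,230), grey (258,236), teal (374,210). The choice is grey, at (347,219) in the side view. Reader at (376,270), lever ball red at (332,230) in scene and (328,260) in side.

```bash
python3 - <<'E'
from h import *
np.set_printoptions(precision=4,suppress=True)
a=cap('scene');b=cap('side')
def red(p,uv):
    h=cv2.cvtColor(p['image'],cv2.COLOR_RGB2HSV).astype(int);m=((h[...,0]<6)|(h[...,0]>174))&(h[...,1]>130)&(h[...,2]>80)
    n,l,s,c=cv2.connectedComponentsWithStats(m.astype(np.uint8))
    k=min(range(1,n),key=lambda i:np.hypot(*(c[i]-uv)) - (0 if s[i,4]>20 else -50));return c[k],s[k,4]
ra,rb=red(a,(332,230)),red(b,(328,260));print(ra,rb,'ball',tri((a,ra[0]),(b,rb[0])))
print('knob',tri((a,(258,226)),(b,(350,204))),atz(a,(258,226),.085),atz(b,(350,204),.085))
print('dish',atz(a,(373,265),.082),atz(b,(272,285),.082))
for n,u,v,z in(('beaker',(301,307),(244,230),.045),('reagent',(245,293),(272,197),.055),('spare',(481,276),(235,437),.007),('teal',(374,210),(368,324),.03),('purple',(176,230),(363,159),.03)):
    print(n,atz(a,u,z),atz(b,v,z))
# box outline via silhouettes
for p,uv in((a,(258,236)),(b,(347,219))):
    for d in spotter.silhouettes('light_box',p):
        if np.hypot(*(np.array(d['uv'])-uv))<25: print(cv2.minAreaRect(np.argwhere(d['region'])[:,::-1].astype(np.float32)))
c1=a['image'][190:320,210:440];c2=b['image'][170:350,210:390]
cv2.imwrite('pics/c.png',cv2.cvtColor(np.hstack([cv2.resize(c1,(530,300),interpolation=2),cv2.resize(c2,(270,300))]),cv2.COLOR_RGB2BGR))
print(r.sense()['ee_rot'])
E
```

```text
(array([332.    , 228.8611]), np.int32(36)) (array([327.9672, 259.4098]), np.int32(61)) ball [0.5418 0.0451 0.0732]
knob [ 0.5712 -0.1597  0.0722] [ 0.5884 -0.1488  0.085 ] [ 0.5649 -0.154   0.085 ]
dish [0.6433 0.1713 0.082 ] [0.619  0.1762 0.082 ]
beaker [0.7819 0.0202 0.045 ] [0.7909 0.015  0.045 ]
reagent [ 0.7812 -0.1213  0.055 ] [ 0.7847 -0.1264  0.055 ]
spare [0.5536 0.4587 0.007 ] [0.5428 0.4655 0.007 ]
teal [0.4001 0.1429 0.03  ] [0.4029 0.1488 0.03  ]
purple [ 0.6114 -0.3885  0.03  ] [ 0.6313 -0.4523  0.03  ]
((257.9000244140625, 234.2000274658203), (50.087921142578125, 48.746280670166016), 26.56505012512207)
((345.2620849609375, 217.50567626953125), (57.64227294921875, 45.7199592590332), 25.201122283935547)
[[-0.     -0.338  -0.9412]
 [-0.0001 -0.9412  0.338 ]
 [-1.      0.0001 -0.    ]]
```

View pics/c.png

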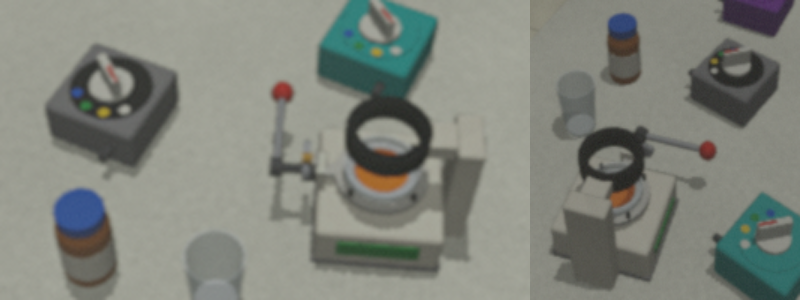

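Grey box confirmed in the crop: dots blue (78,92), green (86,105), yellow (103,112), white (125,110). The bar seems to point at white. I'll move above it.

Request:
play_rows(commands=[{"fingers":-1,"tx":0,"ty":0.768,"tz":-0.792,"ax":0,"ay":0,"az":0},{"fingers":-1,"tx":0,"ty":0.768,"tz":-0.792,"ax":0,"ay":0,"az":0},{"fingers":-1,"tx":0,"ty":0.768,"tz":-0.792,"ax":0,"ay":0,"az":0},{"fingers":-1,"tx":0,"ty":0.768,"tz":-0.792,"ax":0,"ay":0,"az":0},{"fingers":-1,"tx":0,"ty":0.768,"tz":-0.792,"ax":0,"ay":0,"az":0}])

```text
time_s: 1.62
tcp_pos: [0.3034, 0.3994, 0.2417]
ee_rot: [[0.0, -0.337, -0.941], [0.0, -0.941, 0.337], [-1.0, -0.0, -0.0]]
wrist_force: [1.5, 1.3, -0.2]
gripper_width: 0.999
```

Request:
play_rows(commands=[{"fingers":-1,"tx":0,"ty":0.573,"tz":-0.591,"ax":0,"ay":0,"az":0},{"fingers":-1,"tx":0,"ty":0.573,"tz":-0.591,"ax":0,"ay":0,"az":0},{"fingers":-1,"tx":0,"ty":0.573,"tz":-0.591,"ax":0,"ay":0,"az":0},{"fingers":-1,"tx":0,"ty":0.573,"tz":-0.591,"ax":0,"ay":0,"az":0},{"fingers":-1,"tx":0,"ty":0.573,"tz":-0.591,"ax":0,"ay":0,"az":0}])

```text
time_s: 2.03
tcp_pos: [0.3951, 0.2123, 0.242]
ee_rot: [[0.001, -0.337, -0.941], [0.001, -0.941, 0.337], [-1.0, -0.001, -0.001]]
wrist_force: [0.8, 0.3, 0.2]
gripper_width: 0.998
```

Request:
play_rows(commands=[{"fingers":-1,"tx":0,"ty":0.379,"tz":-0.391,"ax":0,"ay":0,"az":0},{"fingers":-1,"tx":0,"ty":0.379,"tz":-0.391,"ax":0,"ay":0,"az":0},{"fingers":-1,"tx":0,"ty":0.379,"tz":-0.391,"ax":0,"ay":0,"az":0},{"fingers":-1,"tx":0,"ty":0.379,"tz":-0.391,"ax":0,"ay":0,"az":0},{"fingers":-1,"tx":0,"ty":0.379,"tz":-0.391,"ax":0,"ay":0,"az":0}])

```text
time_s: 2.45
tcp_pos: [0.487, 0.0251, 0.242]
ee_rot: [[0.001, -0.338, -0.941], [0.0, -0.941, 0.338], [-1.0, -0.001, -0.001]]
wrist_force: [1.3, 1.0, -0.1]
gripper_width: 0.999
```

Request:
play_rows(commands=[{"fingers":-1,"tx":0,"ty":0.184,"tz":-0.19,"ax":0,"ay":0,"az":0},{"fingers":-1,"tx":0,"ty":0.184,"tz":-0.19,"ax":0,"ay":0,"az":0},{"fingers":-1,"tx":0,"ty":0.184,"tz":-0.19,"ax":0,"ay":0,"az":0},{"fingers":-1,"tx":0,"ty":0.184,"tz":-0.19,"ax":0,"ay":0,"az":0},{"fingers":-1,"tx":0,"ty":0.184,"tz":-0.19,"ax":0,"ay":0,"az":0}])

```text
time_s: 2.87
tcp_pos: [0.5749, -0.154, 0.2414]
ee_rot: [[0.0, -0.34, -0.941], [-0.0, -0.941, 0.34], [-1.0, 0.0, -0.0]]
wrist_force: [0.6, 0.5, -0.0]
gripper_width: 1.003
```

```bash
python3 - <<'E'
from h import *
np.set_printoptions(precision=4,suppress=True)
p=cap('wrist','w1.png');s=r.sense();print(s['tcp_pos'],s['joints'],p['C']);print(p['W'])
print([(d['uv'],d['score']) for d in spotter.find_in('selector_grip',p)])
for z in (0.06,.085): print(proj(p,[.575,-.155,z]))
import pickle;pickle.dump(p,open('w1.pkl','wb'))
E
```

```text
[ 0.5768 -0.1574  0.2409] [  0.3067  19.3874  -3.7162   0.1538 -66.8398  69.6097] [ 0.6529 -0.1818  0.3851]
[[-0.3396 -0.8972 -0.2823]
 [-0.9406  0.3238  0.1022]
 [-0.0003  0.3002 -0.9539]]
[([573.7, 99.7], 0.74), ([326.0, 229.4], 0.6)]
[323.9579 226.3359]
[324.0515 233.0597]
```

View pics/w1.png

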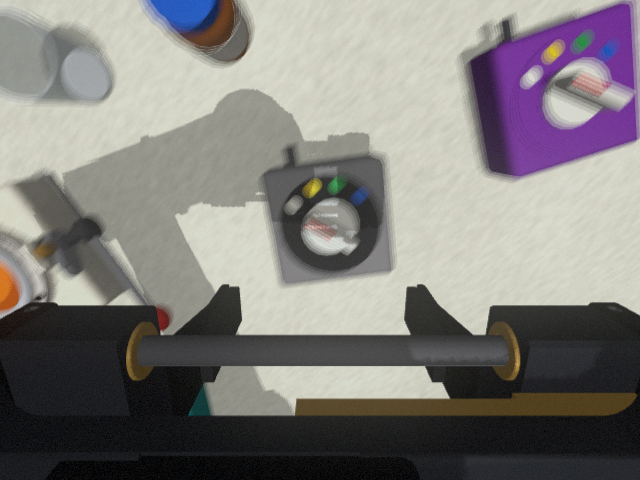

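Grey box from above: dots white (294,205), yellow (313,187), green (337,186), blue (360,196). The bar's red end (308,222) points to white and its blank end is at (355,243).

```bash
python3 - <<'E'
from h import *
import pickle
np.set_printoptions(precision=4,suppress=True)
p=pickle.load(open('w1.pkl','rb'))
im=p['image'];
cv2.imwrite('pics/c2.png',cv2.cvtColor(cv2.resize(im[140:300,250:410],(640,600),interpolation=2),cv2.COLOR_RGB2BGR))
uv=[(294,205),(313,187),(337,186),(360,196)];an=[.9,.3,-.3,-.9]
for z in(.062,.067):
    W=np.array([atz(p,u,z)[:2] for u in uv]);L=.041*np.array([[np.cos(a),np.sin(a)] for a in an])
    U,S,V=np.linalg.svd((L-L.mean(0)).T@(W-W.mean(0)));R=V.T@np.diag([1,np.linalg.det(V.T@U.T)])@U.T
    print(z,'centre',W.mean(0)-R@L.mean(0),'yaw',np.degrees(np.arctan2(R[1,0],R[0,0])),'res',W-(W.mean(0)+(R@(L-L.mean(0)).T).T))
for z in(.095,): 
    a,b=atz(p,(306,221),z),atz(p,(356,244),z);print(a,b,(a+b)/2,np.degrees(np.arctan2(*(a-b)[1::-1])))
# red ball
h=cv2.cvtColor(im,cv2.COLOR_RGB2HSV).astype(int);m=((h[...,0]<6)|(h[...,0]>174))&(h[...,1]>130)&(h[...,2]>80)
n,l,s,c=cv2.connectedComponentsWithStats(m.astype(np.uint8));print([(c[i],s[i]) for i in range(1,n) if s[i,4]>30])
E
```

```text
0.062 centre [ 0.5735 -0.1607] yaw -12.631818443882135 res [[-0.0003 -0.0003]
 [ 0.0007 -0.0009]
 [-0.0009  0.0011]
 [ 0.0005  0.0001]]
0.067 centre [ 0.5742 -0.1609] yaw -12.631818443882173 res [[-0.0003 -0.0008]
 [ 0.0005 -0.0011]
 [-0.0009  0.0013]
 [ 0.0007  0.0006]]
[ 0.5932 -0.1447  0.095 ] [ 0.5584 -0.1793  0.095 ] [ 0.5758 -0.162   0.095 ] 44.755989025346544
[(array([162.2568, 318.6995]), array([157, 308,  12,  22, 183], dtype=int32))]
```

View pics/c2.png

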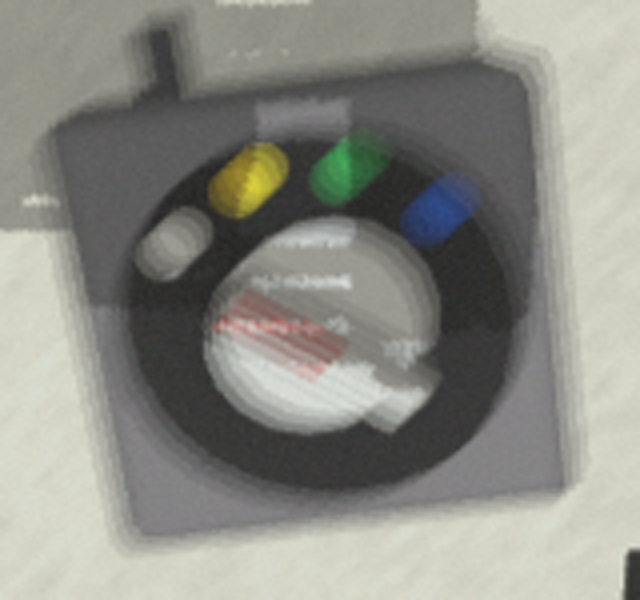

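Request:
play_rows(commands=[{"fingers":-1,"tx":0.1,"ty":0.0056,"tz":0.0013,"ax":-0.1944,"ay":0,"az":0},{"fingers":-1,"tx":0.1,"ty":0.0056,"tz":0.0013,"ax":-0.1944,"ay":0,"az":0},{"fingers":-1,"tx":0.1,"ty":0.0056,"tz":0.0013,"ax":-0.1944,"ay":0,"az":0},{"fingers":-1,"tx":0.1,"ty":0.0056,"tz":0.0013,"ax":-0.1944,"ay":0,"az":0},{"fingers":-1,"tx":0.1,"ty":0.0056,"tz":0.0013,"ax":-0.1944,"ay":0,"az":0}])

```text
time_s: 3.38
tcp_pos: [0.5711, -0.154, 0.1658]
ee_rot: [[-0.002, 0.269, -0.963], [-0.0, -0.963, -0.269], [-1.0, -0.0, 0.002]]
wrist_force: [1.2, 0.3, 0.5]
gripper_width: 0.997
```

Request:
play_rows(commands=[{"fingers":-1,"tx":0,"ty":0,"tz":0,"ax":-0.1333,"ay":0,"az":0},{"fingers":-1,"tx":0,"ty":0,"tz":0,"ax":-0.1333,"ay":0,"az":0},{"fingers":-1,"tx":0,"ty":0,"tz":0,"ax":-0.1333,"ay":0,"az":0},{"fingers":-1,"tx":0,"ty":0,"tz":0,"ax":-0.1333,"ay":0,"az":0},{"fingers":-1,"tx":0,"ty":0,"tz":0,"ax":-0.1333,"ay":0,"az":0}])

```text
time_s: 3.8
tcp_pos: [0.5714, -0.1539, 0.1668]
ee_rot: [[0.0, 0.634, -0.774], [0.0, -0.774, -0.634], [-1.0, -0.0, -0.0]]
wrist_force: [0.5, 0.1, 0.4]
gripper_width: 1.003
```

```bash
python3 - <<'E'
from h import *
np.set_printoptions(precision=4,suppress=True)
viewer.capture('wrist');viewer.capture('wrist');viewer.capture('wrist')
p=cap('wrist','w2.png');s=r.sense();print(s['tcp_pos'],s['ee_rot'],s['joints'])
print(proj(p,[.5745,-.161,.095]),proj(p,[.594,-.145,.095]))
E
```

```text
[ 0.5715 -0.1543  0.1667] [[ 0.0001  0.632  -0.775 ]
 [ 0.     -0.775  -0.632 ]
 [-1.      0.     -0.0001]] [  0.5532  22.431  -10.3918  -0.0015 -57.1729 128.6448]
[333.6321 270.2346] [333.8818 234.4269]
```

View pics/w2.png

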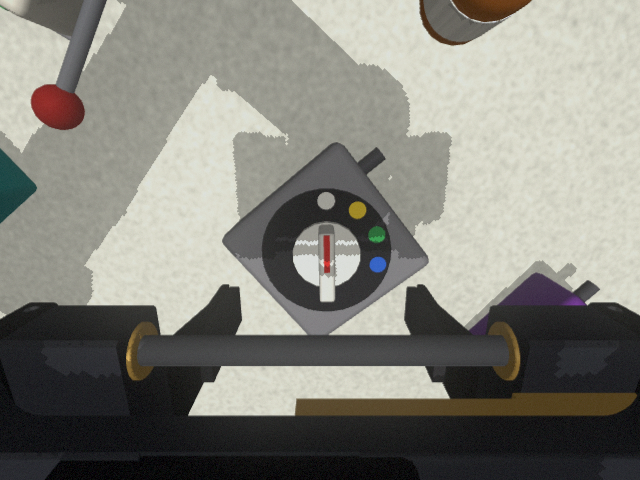

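Still picture: bar upright at u=327 (v 226–302), pointing at the white dot (326,200). The jaws are aligned, so I'll descend and grip.

Request:
play_rows(commands=[{"fingers":-1,"tx":0.1023,"ty":0.0033,"tz":-0.0021,"ax":0,"ay":0,"az":0},{"fingers":-1,"tx":0.1023,"ty":0.0033,"tz":-0.0021,"ax":0,"ay":0,"az":0},{"fingers":-1,"tx":0.1023,"ty":0.0033,"tz":-0.0021,"ax":0,"ay":0,"az":0},{"fingers":1,"tx":0.1023,"ty":0.0033,"tz":-0.0021,"ax":0,"ay":0,"az":0},{"fingers":1,"tx":0.1023,"ty":0.0033,"tz":-0.0021,"ax":0,"ay":0,"az":0}])

```text
time_s: 4.42
tcp_pos: [0.5758, -0.1557, 0.0915]
ee_rot: [[0.003, 0.633, -0.774], [-0.001, -0.774, -0.633], [-1.0, 0.002, -0.001]]
wrist_force: [0.4, -0.3, 1.4]
gripper_width: 0.92
```

Request:
play_rows(commands=[{"fingers":1,"tx":0,"ty":0,"tz":0,"ax":0,"ay":0,"az":0},{"fingers":1,"tx":0,"ty":0,"tz":0,"ax":0,"ay":0,"az":0},{"fingers":1,"tx":0,"ty":0,"tz":0,"ax":0,"ay":0,"az":0},{"fingers":1,"tx":0,"ty":0,"tz":0,"ax":0,"ay":0,"az":0},{"fingers":1,"tx":0,"ty":0,"tz":0,"ax":0,"ay":0,"az":0}])

```text
time_s: 4.83
tcp_pos: [0.5747, -0.1555, 0.0906]
ee_rot: [[0.001, 0.632, -0.775], [-0.0, -0.775, -0.632], [-1.0, 0.001, -0.001]]
wrist_force: [-0.2, 0.0, 0.6]
gripper_width: 0.561
```

Request:
play_rows(commands=[{"fingers":1,"tx":0,"ty":0,"tz":0,"ax":0,"ay":0,"az":0},{"fingers":1,"tx":0,"ty":0,"tz":0,"ax":0,"ay":0,"az":0},{"fingers":1,"tx":0,"ty":0,"tz":0,"ax":0,"ay":0,"az":0}])

```text
time_s: 5.08
tcp_pos: [0.5744, -0.1555, 0.0898]
ee_rot: [[-0.0, 0.632, -0.775], [-0.0, -0.775, -0.632], [-1.0, -0.0, 0.0]]
wrist_force: [1.0, -0.7, -0.1]
gripper_width: 0.325
```

Request:
play_rows(commands=[{"fingers":1,"tx":0,"ty":0,"tz":0,"ax":0,"ay":0,"az":0},{"fingers":1,"tx":0,"ty":0,"tz":0,"ax":0,"ay":0,"az":0},{"fingers":1,"tx":0,"ty":0,"tz":0,"ax":0,"ay":0,"az":0},{"fingers":1,"tx":0,"ty":0,"tz":0,"ax":0,"ay":0,"az":0},{"fingers":1,"tx":0,"ty":0,"tz":0,"ax":0,"ay":0,"az":0}])

```text
time_s: 5.5
tcp_pos: [0.5744, -0.1555, 0.0898]
ee_rot: [[-0.0, 0.632, -0.775], [0.0, -0.775, -0.632], [-1.0, -0.0, 0.0]]
wrist_force: [0.8, 1.4, -0.1]
gripper_width: 0.122
```

Request:
play_rows(commands=[{"fingers":1,"tx":0,"ty":0,"tz":0,"ax":0.038,"ay":0,"az":0},{"fingers":1,"tx":0,"ty":0,"tz":0,"ax":0.076,"ay":0,"az":0},{"fingers":1,"tx":0,"ty":0,"tz":0,"ax":0.114,"ay":0,"az":0},{"fingers":1,"tx":0,"ty":0,"tz":0,"ax":0.152,"ay":0,"az":0},{"fingers":1,"tx":0,"ty":0,"tz":0,"ax":0.19,"ay":0,"az":0}])

```text
time_s: 5.92
tcp_pos: [0.5749, -0.1568, 0.0898]
ee_rot: [[0.001, 0.082, -0.997], [-0.002, -0.997, -0.082], [-1.0, 0.002, -0.001]]
wrist_force: [1.1, -6.2, -2.4]
gripper_width: 0.123
```

Request:
play_rows(commands=[{"fingers":1,"tx":0,"ty":0,"tz":0,"ax":0.039,"ay":0,"az":0},{"fingers":1,"tx":0,"ty":0,"tz":0,"ax":0.078,"ay":0,"az":0},{"fingers":1,"tx":0,"ty":0,"tz":0,"ax":0.117,"ay":0,"az":0},{"fingers":1,"tx":0,"ty":0,"tz":0,"ax":0.156,"ay":0,"az":0},{"fingers":1,"tx":0,"ty":0,"tz":0,"ax":0.192,"ay":0,"az":0}])

```text
time_s: 6.33
tcp_pos: [0.5746, -0.1582, 0.0898]
ee_rot: [[-0.0, -0.498, -0.867], [-0.004, -0.867, 0.498], [-1.0, 0.003, -0.002]]
wrist_force: [0.9, -11.5, -2.6]
gripper_width: 0.123
```

Request:
play_rows(commands=[{"fingers":1,"tx":0,"ty":0,"tz":0,"ax":0,"ay":0,"az":0},{"fingers":1,"tx":0,"ty":0,"tz":0,"ax":0,"ay":0,"az":0},{"fingers":1,"tx":0,"ty":0,"tz":0,"ax":0,"ay":0,"az":0},{"fingers":1,"tx":0,"ty":0,"tz":0,"ax":0,"ay":0,"az":0}])

```text
time_s: 6.67
tcp_pos: [0.5746, -0.1582, 0.0898]
ee_rot: [[0.0, -0.493, -0.87], [-0.003, -0.87, 0.493], [-1.0, 0.003, -0.002]]
wrist_force: [0.9, -10.6, -2.3]
gripper_width: 0.125
```

Request:
play_rows(commands=[{"fingers":-1,"tx":0,"ty":0,"tz":0,"ax":0,"ay":0,"az":0},{"fingers":-1,"tx":0,"ty":0,"tz":0,"ax":0,"ay":0,"az":0},{"fingers":-1,"tx":0,"ty":0,"tz":0,"ax":0,"ay":0,"az":0},{"fingers":-1,"tx":0,"ty":0,"tz":0,"ax":0,"ay":0,"az":0},{"fingers":-1,"tx":0,"ty":0,"tz":0,"ax":0,"ay":0,"az":0}])

```text
time_s: 7.08
tcp_pos: [0.5745, -0.1551, 0.0899]
ee_rot: [[0.0, -0.493, -0.87], [0.0, -0.87, 0.493], [-1.0, -0.0, -0.0]]
wrist_force: [-0.3, 0.2, 0.0]
gripper_width: 0.414
```

Request:
play_rows(commands=[{"fingers":-1,"tx":-0.2133,"ty":0,"tz":0,"ax":0,"ay":0,"az":0},{"fingers":-1,"tx":-0.2133,"ty":0,"tz":0,"ax":0,"ay":0,"az":0},{"fingers":-1,"tx":-0.2133,"ty":0,"tz":0,"ax":0,"ay":0,"az":0},{"fingers":-1,"tx":-0.2133,"ty":0,"tz":0,"ax":0,"ay":0,"az":0}])

```text
time_s: 7.42
tcp_pos: [0.5748, -0.1553, 0.2532]
ee_rot: [[0.003, -0.492, -0.871], [-0.001, -0.871, 0.492], [-1.0, -0.001, -0.003]]
wrist_force: [0.9, -0.6, -0.1]
gripper_width: 0.726
```

Request:
play_rows(commands=[{"fingers":-1,"tx":0,"ty":-0.1868,"tz":0.22,"ax":-0.1944,"ay":0,"az":0},{"fingers":-1,"tx":0,"ty":-0.1868,"tz":0.22,"ax":-0.1944,"ay":0,"az":0},{"fingers":-1,"tx":0,"ty":-0.1868,"tz":0.22,"ax":-0.1944,"ay":0,"az":0},{"fingers":-1,"tx":0,"ty":-0.1868,"tz":0.22,"ax":-0.1944,"ay":0,"az":0},{"fingers":-1,"tx":0,"ty":-0.1868,"tz":0.22,"ax":-0.1944,"ay":0,"az":0}])

```text
time_s: 7.83
tcp_pos: [0.5016, 0.0418, 0.2501]
ee_rot: [[0.001, 0.101, -0.995], [0.0, -0.995, -0.101], [-1.0, -0.0, -0.001]]
wrist_force: [0.2, 1.6, -0.1]
gripper_width: 0.989
```

```bash
python3 - <<'E'
from h import *
np.set_printoptions(precision=4,suppress=True)
for i in range(4): viewer.capture('wrist')
p=cap('wrist','w3.png');s=r.sense();print(s['time_s'],s['tcp_pos'],s['ee_rot'])
import pickle;pickle.dump(p,open('w3.pkl','wb'))
E
```

```text
8.0833 [0.5027 0.0405 0.2501] [[ 0.0005  0.0958 -0.9954]
 [ 0.0001 -0.9954 -0.0958]
 [-1.     -0.     -0.0005]]
```

View pics/w3.png

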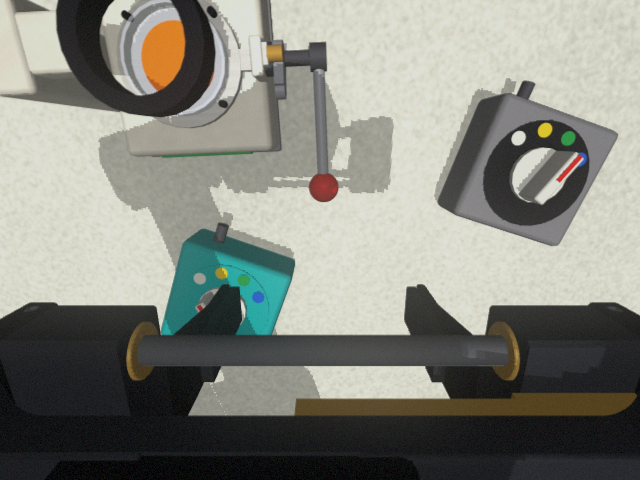

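The picture shows the ball at (324,187), the rod up to the pivot (318,65), and the knob bar from (535,198) to (584,156). Tall parts shift with the view, so I'll compute the knob angle.

```bash
python3 - <<'E'
from h import *
import pickle
np.set_printoptions(precision=4,suppress=True)
p=pickle.load(open('w3.pkl','rb'))
uv=[(518,138),(545,130),(569,138),(581,157)];an=[.9,.3,-.3,-.9]
z=.064
W=np.array([atz(p,u,z)[:2] for u in uv]);L=.041*np.array([[np.cos(a),np.sin(a)] for a in an])
U,S,V=np.linalg.svd((L-L.mean(0)).T@(W-W.mean(0)));R=V.T@U.T
y=np.degrees(np.arctan2(R[1,0],R[0,0]));print('centre',W.mean(0)-R@L.mean(0),'yaw',y)
a,b=atz(p,(584,156),.095),atz(p,(538,200),.095);g=np.degrees(np.arctan2(*(a-b)[1::-1]));print(a,b,(a+b)/2,'bar',g,'selector',np.radians(51.57-(g-y)))
h=cv2.cvtColor(p['image'],cv2.COLOR_RGB2HSV).astype(int);m=((h[...,0]<6)|(h[...,0]>174))&(h[...,1]>130)&(h[...,2]>60)
n,l,s,c=cv2.connectedComponentsWithStats(m.astype(np.uint8));i=max(range(1,n),key=lambda i:s[i,4]);print(c[i],s[i])
B=atz(p,c[i],.07);A=atz(p,(319,72),.07);print('ball',B,'rodtop',A,'yaw',np.degrees(np.arctan2(*(A-B)[1::-1])),np.linalg.norm(A-B))
sc=cap('scene');h=cv2.cvtColor(sc['image'],cv2.COLOR_RGB2HSV).astype(int);m=((h[...,0]<6)|(h[...,0]>174))&(h[...,1]>130)&(h[...,2]>80)
m[:215]=0;m[245:]=0;m[:,:320]=0;m[:,345:]=0;v=np.argwhere(m).mean(0)[::-1];print(v,'tri ball',tri((p,c[i]),(sc,v)))
cv2.imwrite('pics/c3.png',cv2.cvtColor(cv2.resize(p['image'][80:250,430:630],(700,595),interpolation=2),cv2.COLOR_RGB2BGR))
E
```

```text
centre [ 0.5722 -0.1571] yaw -10.159500805323118
[ 0.5928 -0.1724  0.095 ] [ 0.5522 -0.1443  0.095 ] [ 0.5725 -0.1584  0.095 ] bar -34.72011269521571 selector 1.3287298390365685
[323.4864 186.9405] [310 174  28  28 588]
ball [0.5417 0.0451 0.07  ] rodtop [0.6392 0.0586 0.07  ] yaw 7.90972180835277 0.0984009755174756
[332.3226 229.2581] tri ball [0.5421 0.0453 0.0731]
```

View pics/c3.png

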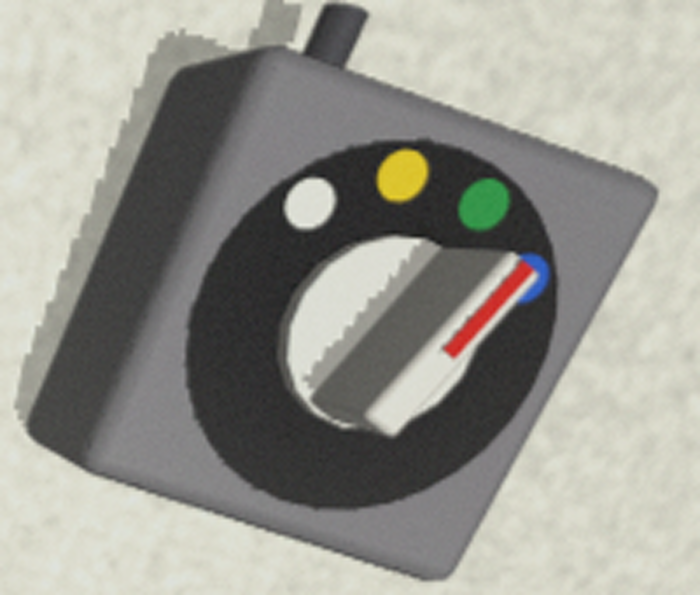

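The knob reads about 1.33 from a slanted view. The only detents nearby are 1.2 (green) and 1.8, so it sits in green, which matches the 68.7° turned. Next I'll grip the ball at (0.542, 0.045, 0.072); reader yaw is about 8°.

Request:
play_rows(commands=[{"fingers":-1,"tx":0.2375,"ty":-0.0012,"tz":-0.0528,"ax":-0.013,"ay":0,"az":0},{"fingers":-1,"tx":0.2375,"ty":-0.0012,"tz":-0.0528,"ax":-0.013,"ay":0,"az":0},{"fingers":-1,"tx":0.2375,"ty":-0.0012,"tz":-0.0528,"ax":-0.013,"ay":0,"az":0},{"fingers":-1,"tx":0.2375,"ty":-0.0012,"tz":-0.0528,"ax":-0.013,"ay":0,"az":0},{"fingers":-1,"tx":0.2375,"ty":-0.0012,"tz":-0.0528,"ax":-0.013,"ay":0,"az":0}])

```text
time_s: 8.55
tcp_pos: [0.54, 0.0421, 0.0658]
ee_rot: [[-0.009, 0.131, -0.991], [-0.003, -0.991, -0.131], [-1.0, 0.001, 0.009]]
wrist_force: [0.1, 0.2, -0.4]
gripper_width: 1.001
```

Request:
play_rows(commands=[{"fingers":1,"tx":0,"ty":0,"tz":0,"ax":0,"ay":0,"az":0},{"fingers":1,"tx":0,"ty":0,"tz":0,"ax":0,"ay":0,"az":0},{"fingers":1,"tx":0,"ty":0,"tz":0,"ax":0,"ay":0,"az":0},{"fingers":1,"tx":0,"ty":0,"tz":0,"ax":0,"ay":0,"az":0},{"fingers":1,"tx":0,"ty":0,"tz":0,"ax":0,"ay":0,"az":0}])

```text
time_s: 8.97
tcp_pos: [0.543, 0.0449, 0.0736]
ee_rot: [[0.004, 0.135, -0.991], [0.001, -0.991, -0.135], [-1.0, -0.001, -0.004]]
wrist_force: [-0.2, -0.3, 0.4]
gripper_width: 0.708
```

Request:
play_rows(commands=[{"fingers":1,"tx":0,"ty":0,"tz":0,"ax":0,"ay":0,"az":0},{"fingers":1,"tx":0,"ty":0,"tz":0,"ax":0,"ay":0,"az":0},{"fingers":1,"tx":0,"ty":0,"tz":0,"ax":0,"ay":0,"az":0},{"fingers":1,"tx":0,"ty":0,"tz":0,"ax":0,"ay":0,"az":0},{"fingers":1,"tx":0,"ty":0,"tz":0,"ax":0,"ay":0,"az":0}])

```text
time_s: 9.38
tcp_pos: [0.542, 0.0448, 0.0718]
ee_rot: [[0.0, 0.136, -0.991], [0.0, -0.991, -0.136], [-1.0, -0.0, -0.0]]
wrist_force: [-0.3, 0.0, 0.3]
gripper_width: 0.323
```

Request:
play_rows(commands=[{"fingers":1,"tx":0,"ty":0,"tz":0,"ax":0,"ay":0,"az":0},{"fingers":1,"tx":0,"ty":0,"tz":0,"ax":0,"ay":0,"az":0},{"fingers":1,"tx":0,"ty":0,"tz":0,"ax":0,"ay":0,"az":0}])

```text
time_s: 9.63
tcp_pos: [0.542, 0.045, 0.0717]
ee_rot: [[0.0, 0.136, -0.991], [0.0, -0.991, -0.136], [-1.0, -0.0, -0.0]]
wrist_force: [-2.3, 1.8, 2.0]
gripper_width: 0.298
```

Request:
play_rows(commands=[{"fingers":1,"tx":-0.0183,"ty":0,"tz":-0.0011,"ax":0,"ay":0,"az":0},{"fingers":1,"tx":-0.0363,"ty":0,"tz":-0.0046,"ax":0,"ay":0,"az":0},{"fingers":1,"tx":-0.0537,"ty":0,"tz":-0.0102,"ax":0,"ay":0,"az":0},{"fingers":1,"tx":-0.0703,"ty":0,"tz":-0.018,"ax":0,"ay":0,"az":0},{"fingers":1,"tx":-0.0858,"ty":0,"tz":-0.0277,"ax":0,"ay":0,"az":0}])

```text
time_s: 10.05
tcp_pos: [0.5604, 0.0476, 0.1344]
ee_rot: [[-0.006, 0.134, -0.991], [0.0, -0.991, -0.134], [-1.0, -0.001, 0.006]]
wrist_force: [-0.2, 1.4, -8.0]
gripper_width: 0.305
```

```bash
python3 - <<'E'
from h import *
np.set_printoptions(precision=4,suppress=True)
s=r.sense();print(s['tcp_pos'],s['wrist_force'],s['gripper_width'])
a=cap('scene');b=cap('side')
cv2.imwrite('pics/c4.png',cv2.cvtColor(np.hstack([cv2.resize(a['image'][150:320,230:430],(400,340),interpolation=2),cv2.resize(b['image'][170:340,200:400],(400,340),interpolation=2)]),cv2.COLOR_RGB2BGR))
E
```

```text
[0.5604 0.0476 0.1344] [-0.2207  1.444  -8.0101] 0.3048724374475342
```

View pics/c4.png

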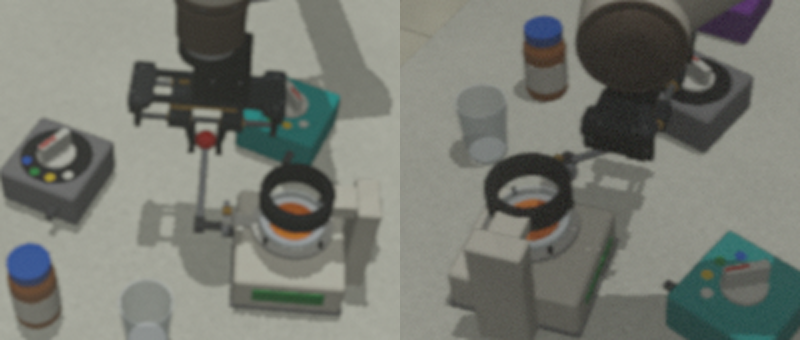

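The ball is held between the fingers (scene crop 205,140) and the rod is following, dish in place. Continuing along the arc to 1.25 rad.

Request:
play_rows(commands=[{"fingers":1,"tx":-0.0141,"ty":0,"tz":-0.0116,"ax":0,"ay":0,"az":0},{"fingers":1,"tx":-0.0267,"ty":0,"tz":-0.0249,"ax":0,"ay":0,"az":0},{"fingers":1,"tx":-0.0376,"ty":0,"tz":-0.0397,"ax":0,"ay":0,"az":0},{"fingers":1,"tx":-0.0465,"ty":0,"tz":-0.0557,"ax":0,"ay":0,"az":0},{"fingers":1,"tx":-0.0533,"ty":0,"tz":-0.0727,"ax":0,"ay":0,"az":0}])

```text
time_s: 10.57
tcp_pos: [0.6129, 0.0551, 0.175]
ee_rot: [[-0.009, 0.135, -0.991], [-0.001, -0.991, -0.135], [-1.0, -0.001, 0.009]]
wrist_force: [-8.2, 4.2, 2.7]
gripper_width: 0.304
```

Request:
play_rows(commands=[{"fingers":1,"tx":0,"ty":0,"tz":0,"ax":0,"ay":0,"az":0},{"fingers":1,"tx":0,"ty":0,"tz":0,"ax":0,"ay":0,"az":0},{"fingers":1,"tx":0,"ty":0,"tz":0,"ax":0,"ay":0,"az":0},{"fingers":1,"tx":0,"ty":0,"tz":0,"ax":0,"ay":0,"az":0},{"fingers":1,"tx":0,"ty":0,"tz":0,"ax":0,"ay":0,"az":0}])

```text
time_s: 10.98
tcp_pos: [0.6145, 0.0554, 0.1754]
ee_rot: [[-0.004, 0.136, -0.991], [0.0, -0.991, -0.136], [-1.0, -0.001, 0.004]]
wrist_force: [-6.2, 3.7, 2.9]
gripper_width: 0.307
```

```bash
python3 - <<'E'
from h import *
np.set_printoptions(precision=4,suppress=True)
s=r.sense();t=np.array(s['tcp_pos']);print(t,s['wrist_force'],s['gripper_width'])
B=np.array([.542,.045,.071]);u=np.array([.9905,.1375,0]);A=B+.11*u
print('tcp angle',np.arctan2(t[2]-A[2],-(t-A)@u),'radius',np.hypot(t[2]-A[2],(t-A)@u))
a=cap('scene');b=cap('side');w=cap('wrist')
f=lambda i,s:cv2.resize(i,s,interpolation=2)
print('knob', [proj(a,X) for X in([.5745,-.158,.095],[.5745+.025*np.cos(np.radians(-29.6)),-.158-.025*np.sin(np.radians(29.6)),.095])])
cv2.imwrite('pics/c5.png',cv2.cvtColor(np.vstack([np.hstack([f(a['image'][150:320,230:430],(400,340)),f(b['image'][170:340,200:400],(400,340))]),f(w['image'][0:208],(800,260))]),cv2.COLOR_RGB2BGR))
def red(p):
    h=cv2.cvtColor(p['image'],cv2.COLOR_RGB2HSV).astype(int);m=((h[...,0]<6)|(h[...,0]>174))&(h[...,1]>130)&(h[...,2]>60)
    n,l,s,c=cv2.connectedComponentsWithStats(m.astype(np.uint8));return [(c[i],s[i,4]) for i in range(1,n) if s[i,4]>12]
print('red',red(a),red(w)); print('pred ball',proj(a,A-.0347*u+[0,0,.1044]))
E
```

```text
[0.6145 0.0554 0.1754] [-6.1759  3.7085  2.8894] 0.30709919178441686
tcp angle 1.2318417473648466 radius 0.11071179309701616
knob [array([256.0063, 219.1667]), array([248.9611, 224.1703])]
red [(array([ 10.5227, 112.75  ]), np.int32(44)), (array([331.4921, 222.8571]), np.int32(63))] [(array([322.3863, 319.281 ]), np.int32(1605))]
pred ball [331.27   224.1614]
```

View pics/c5.png

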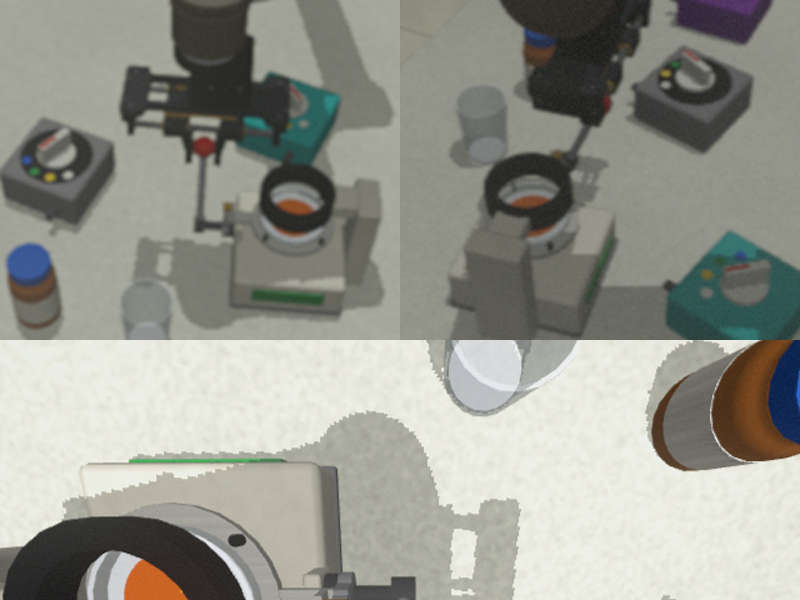

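The ball sits at pixel (331,223), where 1.25 rad predicts (331,224). The tool reads 1.23 rad on the lever arc, the dish is centred, the knob tip lies where the green position predicts it, and the glassware stands untouched. Handing in.

Request:
play_rows(commands=[{"fingers":1,"tx":0,"ty":0,"tz":0,"ax":0,"ay":0,"az":0},{"fingers":1,"tx":0,"ty":0,"tz":0,"ax":0,"ay":0,"az":0},{"fingers":1,"tx":0,"ty":0,"tz":0,"ax":0,"ay":0,"az":0}])

```text
time_s: 11.38
tcp_pos: [0.6144, 0.0553, 0.1754]
ee_rot: [[-0.005, 0.136, -0.991], [0.0, -0.991, -0.136], [-1.0, -0.001, 0.004]]
wrist_force: [-6.5, 4.2, 4.4]
gripper_width: 0.305
```

```bash
python3 -c "
from h import *
s=r.sense();print(s['tcp_pos'],s['wrist_force'],s['gripper_width']);print(job.finish_job())"
```

```text
[0.61441501 0.05532276 0.17541382] [-6.46864011  4.16761003  4.35847423] 0.30455496250040826
the job is handed in; nothing more can be done
None
```

I turned the grey box's knob 68.7° clockwise from white to green and released it. Then I gripped the lever's ball, swung it along its arc to full lift, and handed the job in at about 11.4 s with the ball still held.

**Lever:** the last readings put it at about 1.23 rad, against a target of 1.25. The ball lay within about 1.5 pixels of its predicted place. The wrist force was about 9 N, with the fingers closed on the ball.

**Dish and glassware:** in the last pictures the dish sat on its raised stage. The beaker and reagent jar looked unmoved. The spare dish was outside those crops; the arm had not come near it after its start position.

**Knob:** one check disagreed slightly. A slanted wrist picture gave about 1.33 rad, just outside the 1.08 to 1.32 range. I put this down to the viewing angle: the measured turn gives 1.20 rad, the final scene picture matched the green position, and the nearest other click is 1.8 rad.

The job reports no verdict, so I could not confirm the result.

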